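# Put the muddled desk stamps back on their own ink pads

## Robot

A 6-joint arm with a two-finger parallel gripper is mounted at the origin on the work surface. World frame = base frame: x ahead of the robot, y to its left, z up, the work surface at z = 0. Lengths are in m, angles in rad, forces in N, time in s.
With the tool pointing down it reaches from about 0.35 to 0.85 m from the base axis. Payload 8.1 kg.
Tool frame: the origin (TCP) lies between the finger pads; the fingertips stand 11 mm ahead of it and the grasp point (between the pads) lies 8 mm behind it (robot.tips_ahead is the distance from the TCP to the fingertips, in m); z points along the fingers, y is the line along which they close (so a half turn about z gives the same grasp; the last joint's range is limited). The gripper opens to 93 mm and grips with 3 to 60 N. Pads are 15 mm wide; open, the fingers measure 128 mm over their backs; the gripper's body (75 mm by 188 mm) begins 65 mm behind the grasp point.
Start: joints at [1.034, 0.13, 1.488, -0, 1.523, -0.085], TCP at [0.262, 0.54, 0.23] pointing down, gripper open.
Joint ranges: [-2.96, 2.96], [-0.89, 2.26], [0.02, 2.5], [-1.34, 4.48], [0, 2.73], [-2.66, 2.66]. Speed limits (rad/s): [2.39, 2.39, 2.79, 3.14, 3.14, 3.14].

## Interface

Orientations are given as a rotation vector (axis times angle).
In Python, from plant import robot gives the robot as it stands. The module is installed in compiled form; this text tells all that it offers.
- The arm moves only by the tool move_arm, never from a script. Its argument "deltas" is one flat list of numbers, 7 for each row, row after row: the shift along the tool's x, y, z in m, then the turn, a rotation vector about the tool's x, y, z in rad, then the opening, from 0 (shut) to 1 (fully open). A call has 1 to 12 rows; each row is the pose to reach, as a shift and turn from the pose commanded when the call began, along the tool's axes at that moment; what a row does not reach only later rows make up. A row lasts 1/8 s, in which the tool goes at most 62.5 mm and 10.7 degrees, less where a joint would pass 70% of its speed; a pose out of reach is approached as far as the arm can. A call with a gripper value outside its range is refused whole. The fingers move at their own pace and stop on an object; "squeeze" is the grip in N (left out, the last holds). Time passes only in rows, so rows that repeat a pose let the fingers close. It gives the time, the measured TCP pose, the force, the opening and the grip force at its end, in the units of the state.
- robot.read_state(): the state, without advancing time (a new reading comes with each control period).
- robot.read_camera(name): name is "scene" or "top" or "wrist"; returns (picture, depth): 384x512x3 uint8, red, green, blue; 384x512 float32, m along the optical axis (not along the pixel's ray), 0 where there is no reading.
- robot.camera_model(name): a dict with "K" (3x3 intrinsics, pixels), "R" (3x3) and "t" (3): a world point X has camera coordinates R X + t; the wrist camera has in their place "tool_from_camera" (4x4, takes a point from camera to tool coordinates, whose origin is the TCP and whose axes are the flange's). Camera axes: x right, y down, z forward; pixel columns grow to the right and rows downward; lengths in m; the calibration is good to about 2 mm. A picture is of the moment at which its call begins: read the wrist's pose just before it. camera_model takes no time and is no camera call.
- robot.close_job(): hands the job in; it is judged then, once.
Trained networks look in the newest picture that a camera, given by its name, has taken for a name from the list of things; names that differ only in an ending like _2 or _b are one class to them, and where a whole thing is asked for, a point or a joint stands for the part that bears it (a point fixed in the world has none). Each returns a list of dicts, best first, with "confidence" (0 to 1); they miss things now and then, are a little off and sometimes report something else, mostly with a low value. They report only what shows in the picture. A call takes as long as a camera call. They do not tell look-alikes from the thing itself.
- robot.recognise(camera, label): "uv" ([column, row] in pixels, amid what is visible of it).
The state is a dict: "t": time; "q": joint angles; "dq": joint speeds; "joint_torque": joint torques, N m; "tool_pos": TCP position; "orientation": TCP orientation; "force": force on the tool from outside, world axes, zero at the start; "wrist_torque": the same for the moment, N m; "opening": finger opening in m; "gripper_force": force on a finger pad.
Only numpy, scipy, OpenCV 4.12 (cv2) and the standard library are available. Lean on these libraries where they do the work, as an engineer would, in place of code of your own. Each camera call takes 0.05 s, during which the arm holds its last target. There are 200 camera calls.

## Task

The three desk stamps have been left on the wrong ink pads. Change them round so that each stamp stands upright in the middle of the ink pad of its own shape (round, square, oblong), the oblong one lying the same way as its pad. The stamps are inky: the white blotter is free for parking one, but never stand or drop one on the desk or let it fall over, and do not push the tape measure, the mouse or the tea jar away.

Things in the scene. Friction and masses are not known exactly. Their poses are not given: they have to be found in the camera images.
- stamp_round_mid (a point): Desk stamp: round foot 50 mm in diameter, 14 mm thick (black rubber face under a brass mount), with a turned dark-wood handle standing upright in its middle. 83 mm tall, about 90 g. The handle is round: 24 mm in diameter from 40 to 74 mm above the stamp's underside, a little thinner below, rounded off at the top; grip it there. This point is the stamp's centre, on the handle's axis, 41.5 mm above its underside and 41.5 mm below its top. z up.
- stamp_square_mid (a point): Desk stamp: square foot 46 x 46 mm, 14 mm thick (black rubber face under a brass mount), with a turned dark-wood handle standing upright in its middle. 83 mm tall, about 90 g. The handle is round: 24 mm in diameter from 40 to 74 mm above the stamp's underside, a little thinner below, rounded off at the top; grip it there. This point is the stamp's centre, on the handle's axis, 41.5 mm above its underside and 41.5 mm below its top. x and y lie along the foot's sides, z up.
- stamp_oblong_mid (a point): Desk stamp: oblong foot 76 x 28 mm, 14 mm thick (black rubber face under a brass mount), with a turned dark-wood handle standing upright in its middle. 83 mm tall, about 90 g. The handle is round: 24 mm in diameter from 40 to 74 mm above the stamp's underside, a little thinner below, rounded off at the top; grip it there. This point is the stamp's centre, on the handle's axis, 41.5 mm above its underside and 41.5 mm below its top. x lies along the foot's long side, z up.
- pad_round: Round ink pad: a low, bright steel tin 100 mm in diameter, filled flush with dark blue inked felt; flat on top, 16 mm high. It does not move. Origin at the centre of its underside on the desk, z up. 
- pad_square: Square ink pad: a low, bright steel tin 90 x 90 mm, filled flush with dark blue inked felt; flat on top, 16 mm high. It does not move. Origin at the centre of its underside on the desk, z up. x and y lie along its sides.
- pad_oblong: Oblong ink pad: a low, bright steel tin 120 x 78 mm, filled flush with dark blue inked felt; flat on top, 16 mm high. It does not move. Origin at the centre of its underside on the desk, z up. x lies along its long side.
- blotter: Blotter: a block of white blotting paper 86 x 86 mm on a black plastic base 94 x 94 mm; flat on top, 16 mm high, fixed, and empty at the start. Origin at the centre of its underside on the desk, z up.
- tape_measure: Bystander: black tape measure with a yellow disc on top, 62 x 66 mm (its steel end tab sticks out 11 mm), 36 mm high, loose. Origin at the centre of its underside.
- mouse: Bystander: black computer mouse, 100 x 58 mm, 34 mm high, loose. Origin at the centre of its underside; x along its length.
- tea_jar: Bystander: blue ceramic tea jar with a knobbed lid in one piece, 72 mm in diameter, 89 mm tall, loose. Origin at the centre of its underside.
Not all that is in view belongs to the job. What is shaped like the pad_square but green or orange is not meant.

How it is judged:
At the end, for the whole second after the job is handed in: Each stamp stands upright (within 0.1 rad) and at rest on top of the ink pad of its own shape, its centre within 15 mm of the pad's centre seen from above; the oblong stamp's long side is within 0.3 rad of its pad's long side (either way round) (horizontal distance between stamp_round_mid and pad_round below 0.015 m and height (world z) of stamp_round_mid between 0.0535 and 0.0615 m and angle between each of stamp_round_mid, stamp_square_mid, stamp_oblong_mid's own z axis and vertical below 0.1 rad and linear speed of each of stamp_round, stamp_square, stamp_oblong below 0.02 m/s and horizontal distance between stamp_square_mid and pad_square below 0.015 m and height (world z) of stamp_square_mid between 0.0535 and 0.0615 m and horizontal distance between stamp_oblong_mid and pad_oblong below 0.015 m and height (world z) of stamp_oblong_mid between 0.0535 and 0.0615 m and angle between the x axis of stamp_oblong_mid and the x axis of pad_oblong, either way round below 0.3 rad); the robot touches nothing.
It fails at once if a stamp stands on the desk or has fallen over (its centre below 49 mm, or tilted over 0.9 rad) (height (world z) of any of stamp_round_mid, stamp_square_mid, stamp_oblong_mid below 0.049 m or angle between any of stamp_round_mid, stamp_square_mid, stamp_oblong_mid's own z axis and vertical above 0.9 rad).
It fails at once if the tape measure is pushed more than 20 mm from where it was (distance of tape_measure from where it was at the start of the episode above 0.02 m).
It fails at once if the mouse is pushed more than 20 mm from where it was (distance of mouse from where it was at the start of the episode above 0.02 m).
It fails at once if the tea jar is pushed more than 20 mm from where it was (distance of tea_jar from where it was at the start of the episode above 0.02 m).
It also fails if it takes over 125 s, if anything falls off the work surface, if the arm or the gripper's body presses on something with over 40 N, if the wrist force passes 120 N, or if a joint passes its speed limit or range.

## Working session

There is one attempt and no reset: what is moved stays moved. The work goes in short steps, Python scripts to look and compute and a tool call to move; the robot and the scene stay as the last step left them, time stands still between calls to the robot, and variables do not carry over. Pictures are saved under pics/ and viewed, at most 14 in all, crops included, and the job is handed in when it is done.

Besides the shell and the picture viewer there is one more tool, called after "Emit:" by a JSON object that holds its "fn" and its "kwargs", one argument or row to a line. move_arm: Moves the arm, as the interface text tells. Its arguments: {"type":"object","properties":{"deltas":{"type":"array","items":{"type":"number"}},"squeeze":{"type":"number"}},"required":["deltas"]}

```bash
mkdir -p pics; cat > h.py <<'E'
import numpy as np, cv2
from scipy.spatial.transform import Rotation as Ro
from plant import robot
def snap(n,f):
    s=robot.read_state(); p,d=robot.read_camera(n)
    cv2.imwrite(f'pics/{f}.png',p[:,:,::-1]); np.savez(f'pics/{f}.npz',p=p,d=d,tp=s['tool_pos'],to=s['orientation'])
    return p,d,s
def cam(n,s=None):
    """K, world_from_cam R, centre"""
    m=robot.camera_model(n)
    if n!='wrist':
        R=np.array(m['R']);t=np.array(m['t']);return np.array(m['K']),R.T,-R.T@t
    T=np.array(m['tool_from_camera']);Rt=Ro.from_rotvec(s['orientation']).as_matrix()
    return np.array(m['K']),Rt@T[:3,:3],Rt@T[:3,3]+s['tool_pos']
def cloud(d,K,R,c):
    v,u=np.mgrid[:d.shape[0],:d.shape[1]]
    r=np.stack([(u-K[0,2])/K[0,0],(v-K[1,2])/K[1,1],np.ones_like(d)],-1)*d[...,None]
    return r@R.T+c
def atz(uv,z,K,R,c):
    r=R@np.linalg.solve(K,[uv[0],uv[1],1.]);return c+r*(z-c[2])/r[2]
def proj(X,K,R,c):
    p=K@(R.T@(np.array(X)-c));return p[:2]/p[2]
E
cat > a.py <<'E'
from h import *
names=['stamp_round_mid','stamp_square_mid','stamp_oblong_mid','pad_round','pad_square','pad_oblong','blotter','tape_measure','mouse','tea_jar']
for n in ['top','scene']:
    p,d,s=snap(n,n); C=cam(n); W=cloud(d,*C)
    print(n,'cam at',C[2].round(3))
    for l in names:
        for r in robot.recognise(n,l)[:3]:
            u,v=np.round(r['uv']).astype(int); print(l,round(r['confidence'],2),u,v,W[min(v,383),min(u,511)].round(3))
E
python3 a.py
```

```text
top cam at [ 0.335 -0.005  1.314]
stamp_round_mid 0.8 285 198 [ 0.455 -0.074  0.032]
stamp_round_mid 0.19 353 216 [ 0.409 -0.255  0.029]
stamp_square_mid 0.79 371 150 [ 0.578 -0.294  0.075]
stamp_oblong_mid 0.51 152 191 [0.466 0.271 0.073]
pad_round 0.82 155 194 [0.462 0.272 0.032]
pad_square 0.97 287 190 [ 0.476 -0.079  0.03 ]
pad_square 0.7 378 275 [ 0.253 -0.323  0.016]
pad_square 0.57 196 258 [0.293 0.161 0.015]
pad_oblong 0.88 365 156 [ 0.571 -0.29   0.024]
blotter 0.57 226 152 [0.579 0.086 0.022]
tape_measure 0.71 221 208 [0.426 0.095 0.034]
mouse 0.81 353 215 [ 0.411 -0.254  0.032]
tea_jar 0.58 294 121 [ 0.653 -0.094  0.073]
scene cam at [ 0.988 -0.287  0.912]
stamp_round_mid 0.74 242 212 [ 0.463 -0.091  0.051]
stamp_square_mid 0.8 190 287 [ 0.597 -0.302  0.046]
stamp_oblong_mid 0.8 348 170 [0.481 0.266 0.048]
stamp_oblong_mid 0.37 191 295 [ 0.609 -0.308  0.026]
pad_round 0.76 348 180 [0.498 0.26  0.019]
pad_square 0.92 287 152 [0.3   0.155 0.016]
pad_square 0.65 142 200 [ 0.254 -0.332  0.015]
pad_square 0.59 245 223 [ 0.48  -0.092  0.015]
pad_oblong 0.67 192 296 [ 0.611 -0.307  0.022]
blotter 0.67 316 225 [0.585 0.084 0.017]
tape_measure 0.83 291 184 [0.435 0.089 0.035]
mouse 0.57 179 231 [ 0.422 -0.27   0.03 ]
tea_jar 0.72 277 274 [ 0.682 -0.1    0.073]
```

```bash
python3 -c "
import cv2
a=cv2.imread('pics/top.png');b=cv2.imread('pics/scene.png')
cv2.imwrite('pics/topc.png',cv2.resize(a[90:310,110:430],(800,550),interpolation=cv2.INTER_CUBIC))
cv2.imwrite('pics/scenec.png',cv2.resize(b[120:340,100:420],(800,550),interpolation=cv2.INTER_CUBIC))"
```

```text
(no output)
```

View pics/topc.png

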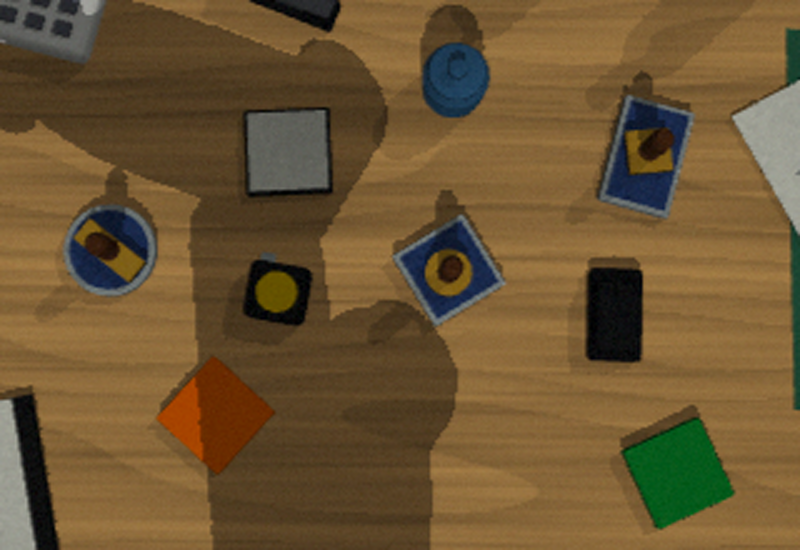

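View pics/scenec.png

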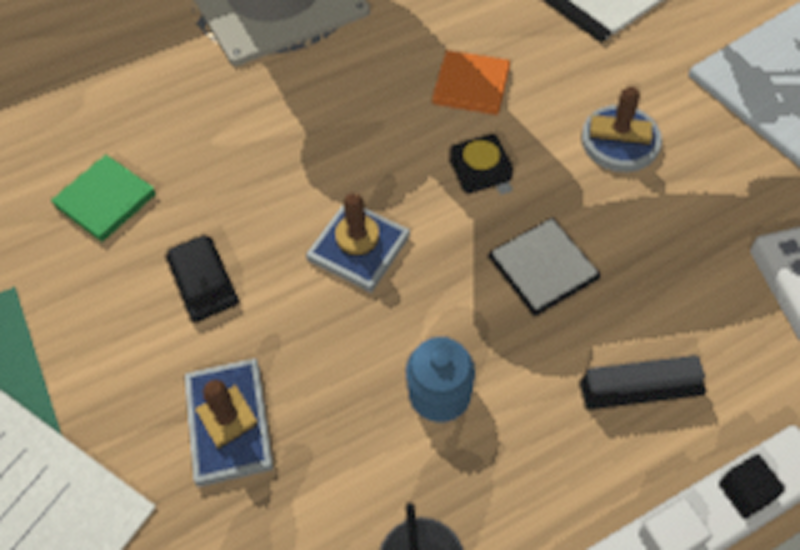

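The top view shows the oblong stamp on the round pad (152,191), the round stamp on the blue square pad (287,192) and the square stamp on the oblong pad (367,152). The blotter at (225,150) is empty. Three things could be pad_square: blue (287,192), orange (196,256) and green (380,278). Only the blue one has a steel rim and blue felt, and this enlarged crop confirms it.

```bash
cat > m.py <<'E'
from h import *
def measure(W,xy,r=.085,off=0):
    ok=np.linalg.norm(W[...,:2]-xy,axis=-1)<r
    P=W[ok]
    f=lambda a,b:P[(P[:,2]>a)&(P[:,2]<b)]
    def rect(Q):
        if len(Q)<8:return None
        c,(w,h),a=cv2.minAreaRect((Q[:,:2]*1000).astype(np.float32))
        if w<h:w,h,a=h,w,a+90
        return np.round(c,1),round(w),round(h),round(a%180)
    pad=f(.009,.022);top=f(.07,.12)
    print(' pad',rect(pad),'zmed',np.median(pad[:,2]).round(4),'foot',rect(f(.025,.036)),'handle',rect(top), 'top z',top[:,2].max().round(3) if len(top) else None)
if __name__=='__main__':
  for n in ['top','scene']:
    d=np.load(f'pics/{n}.npz')['d'];W=cloud(d,*cam(n))
    for k,xy in dict(round=(.46,.27),square=(.466,-.085),obl=(.575,-.295),blot=(.58,.085)).items():
        print(n,k);measure(W,xy)
E
python3 m.py; python3 -c "
from h import *
print(robot.camera_model('wrist'));s=robot.read_state();print(s['t'],Ro.from_rotvec(s['orientation']).as_matrix().round(3),s['tool_pos'])"
```

```text
top round
 pad (array([469.4, 274.8]), 118, 97, 47) zmed 0.015 foot (array([474.6, 278.7]), 77, 28, 52) handle (array([473.8, 277.3]), 22, 21, 170) top z 0.105
top square
 pad (array([458.3, -85.8]), 91, 90, 122) zmed 0.0151 foot (array([453.8, -85. ]), 48, 46, 91) handle (array([453.5, -83.7]), 22, 21, 1) top z 0.102
top obl
 pad (array([ 584.5, -300.5]), 121, 79, 165) zmed 0.015 foot (array([ 587.5, -299.7]), 47, 46, 6) handle (array([ 587.5, -299.4]), 23, 22, 112) top z 0.102
top blot
 pad (array([586.2,  90.7]), 94, 94, 3) zmed 0.0147 foot None handle None top z None
scene round
 pad (array([477.7, 275.4]), 97, 95, 142) zmed 0.0151 foot (array([473.7, 275. ]), 76, 34, 51) handle (array([475.6, 272.8]), 23, 18, 43) top z 0.1
scene square
 pad (array([457.3, -89.1]), 91, 91, 32) zmed 0.0155 foot (array([454.9, -88. ]), 48, 46, 71) handle (array([456.2, -87.1]), 24, 18, 89) top z 0.101
scene obl
 pad (array([ 584.1, -303.7]), 121, 78, 165) zmed 0.0159 foot (array([ 587.4, -302.7]), 46, 46, 6) handle (array([ 589.5, -301.6]), 23, 19, 105) top z 0.101
scene blot
 pad (array([586.,  87.]), 95, 94, 3) zmed 0.0152 foot None handle None top z None
{'K': array([[282.15654258,   0.        , 252.87968762],
       [  0.        , 282.15654258, 191.85841361],
       [  0.        ,   0.        ,   1.        ]]), 'tool_from_camera': array([[ 1.10742941e-04, -9.66604444e-01, -2.56272973e-01,
         7.05077004e-02],
       [ 9.99999925e-01,  2.02226401e-04, -3.30624041e-04,
        -9.38153329e-04],
       [ 3.71407828e-04, -2.56272917e-01,  9.66604394e-01,
        -1.53888891e-01],
       [ 0.00000000e+00,  0.00000000e+00,  0.00000000e+00,
         1.00000000e+00]])}
1.1 [[-0.9    0.437  0.   ]
 [ 0.437  0.9    0.   ]
 [ 0.     0.    -1.   ]] [0.26193705 0.53982605 0.22967257]
```

```bash
cat > go.py <<'E'
import sys
from h import *
# go.py x y z [yaw_turn_deg about world z]: deltas in tool axes
x,y,z=map(float,sys.argv[1:4]);t=float(sys.argv[4]) if len(sys.argv)>4 else 0
s=robot.read_state();R=Ro.from_rotvec(s['orientation'])
print('t',round(s['t'],2),'tcp',np.round(s['tool_pos'],4),'q',np.round(s['q'],2),'tilt',R.as_matrix()[:,2].round(3))
print('shift',R.inv().apply(np.array([x,y,z])-s['tool_pos']).round(4),'turn',(R.inv().apply([0,0,np.radians(t)])).round(3))
E
python3 go.py .4545 -.086 .22
```

```text
t 1.1 tcp [0.2619 0.5398 0.2297] q [ 1.03  0.13  1.49  0.    1.52 -0.09] tilt [ 0.  0. -1.]
shift [-0.4465 -0.479   0.0096] turn [0. 0. 0.]
```

Emit:
{"fn": "move_arm", "kwargs": {
  "deltas": [-0.4465, -0.479, 0.01, 0, 0, 0, 1, -0.4465, -0.479, 0.01, 0, 0, 0, 1, -0.4465, -0.479, 0.01, 0, 0, 0, 1, -0.4465, -0.479, 0.01, 0, 0, 0, 1, -0.4465, -0.479, 0.01, 0, 0, 0, 1, -0.4465, -0.479, 0.01, 0, 0, 0, 1, -0.4465, -0.479, 0.01, 0, 0, 0, 1, -0.4465, -0.479, 0.01, 0, 0, 0, 1, -0.4465, -0.479, 0.01, 0, 0, 0, 1, -0.4465, -0.479, 0.01, 0, 0, 0, 1, -0.4465, -0.479, 0.01, 0, 0, 0, 1, -0.4465, -0.479, 0.01, 0, 0, 0, 1],
  "squeeze": 15
}}

```text
t: 2.6
tool_pos: [0.4546, -0.088, 0.2195]
orientation: [-0.709, -3.06, 0.0]
force: [-0.3, 1.0, -0.7]
opening: 0.093
gripper_force: 0.0
```

```bash
cat > w.py <<'E'
import sys
from m import *
# w.py file x y ... : wrist shot, measure around points
p,d,s=snap('wrist',sys.argv[1]);W=cloud(d,*cam('wrist',s));a=list(map(float,sys.argv[2:]))
for i in range(0,len(a),2):print(a[i:i+2]);measure(W,a[i:i+2])
E
python3 w.py w1 .456 -.086; python3 go.py .4545 -.086 .065
```

```text
[0.456, -0.086]
 pad (array([456.4, -87.4]), 90, 90, 122) zmed 0.0146 foot (array([450.6, -85.1]), 49, 46, 64) handle (array([451.7, -86. ]), 23, 23, 124) top z 0.099
t 2.65 tcp [ 0.4544 -0.0866  0.2195] q [-0.3  -0.25  1.87  0.    1.52 -1.42] tilt [-0.  0. -1.]
shift [1.000e-04 6.000e-04 1.545e-01] turn [0. 0. 0.]
```

View pics/w1.png

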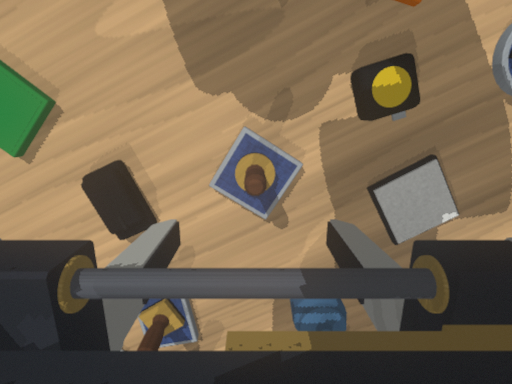

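The wrist view shows the round stamp at (255,178) on the blue square pad, between the fingers and in agreement with the other views. I'll lower and grip.

Emit:
{"fn": "move_arm", "kwargs": {
  "deltas": [0.001, 0.001, 0.05, 0, 0, 0, 1, 0.001, 0.001, 0.1, 0, 0, 0, 1, 0.001, 0.001, 0.135, 0, 0, 0, 1, 0.001, 0.001, 0.1545, 0, 0, 0, 1, 0.001, 0.001, 0.1545, 0, 0, 0, 1, 0.001, 0.001, 0.1545, 0, 0, 0, 0, 0.001, 0.001, 0.1545, 0, 0, 0, 0, 0.001, 0.001, 0.1545, 0, 0, 0, 0, 0.001, 0.001, 0.1545, 0, 0, 0, 0, 0.001, 0.001, 0.1545, 0, 0, 0, 0, 0.001, 0.001, 0.1545, 0, 0, 0, 0, 0.001, 0.001, 0.1545, 0, 0, 0, 0],
  "squeeze": 15
}}

```text
t: 4.15
tool_pos: [0.454, -0.0847, 0.0651]
orientation: [-0.704, -3.062, -0.0]
force: [0.2, 0.7, -0.4]
opening: 0.0274
gripper_force: 0.0
```

```bash
python3 go.py .586 .089 .065
```

```text
t 4.15 tcp [ 0.454  -0.0847  0.0651] q [-0.3  -0.1   2.03  0.    1.21 -1.41] tilt [-0.  0. -1.]
shift [-4.290e-02  2.139e-01  1.000e-04] turn [0. 0. 0.]
```

Emit:
{"fn": "move_arm", "kwargs": {
  "deltas": [0, 0, 0, 0, 0, 0, 0, 0, 0, 0, 0, 0, 0, 0, 0, 0, 0, 0, 0, 0, 0, 0, 0, 0, 0, 0, 0, 0, 0, 0, -0.005, 0, 0, 0, 0, 0, 0, -0.02, 0, 0, 0, 0, 0, 0, -0.06, 0, 0, 0, 0, 0, 0, -0.1, 0, 0, 0, 0, 0, 0, -0.135, 0, 0, 0, 0, 0, 0, -0.135, 0, 0, 0, 0],
  "squeeze": 20
}}

```text
t: 5.4
tool_pos: [0.4563, -0.0854, 0.2049]
orientation: [0.702, 3.054, -0.001]
force: [-0.5, 0.3, -1.6]
opening: 0.0232
gripper_force: 20.0
```

```bash
python3 go.py .586 .089 .2
```

```text
t 5.4 tcp [ 0.4563 -0.0854  0.2049] q [-0.3  -0.24  1.89 -0.    1.48 -1.41] tilt [ 0.007 -0.002 -1.   ]
shift [-0.0405  0.2135  0.0055] turn [0. 0. 0.]
```

Emit:
{"fn": "move_arm", "kwargs": {
  "deltas": [-0.01, 0.05, 0, 0, 0, 0, 0, -0.02, 0.1, 0, 0, 0, 0, 0, -0.03, 0.15, 0, 0, 0, 0, 0, -0.04, 0.195, 0, 0, 0, 0, 0, -0.043, 0.214, 0, 0, 0, 0, 0, -0.043, 0.214, 0, 0, 0, 0, 0, -0.043, 0.214, 0.05, 0, 0, 0, 0, -0.043, 0.214, 0.095, 0, 0, 0, 0, -0.043, 0.214, 0.12, 0, 0, 0, 0, -0.043, 0.214, 0.13, 0, 0, 0, 0, -0.043, 0.214, 0.134, 0, 0, 0, 0, -0.043, 0.214, 0.134, 0, 0, 0, 0]
}}

```text
t: 6.9
tool_pos: [0.5868, 0.0888, 0.0673]
orientation: [0.704, 3.06, 0.001]
force: [0.1, -0.9, -0.2]
opening: 0.0239
gripper_force: 20.0
```

```bash
python3 go.py .586 .089 .065; python3 -c "
from m import *
for n in ['top','scene']:
    d=snap(n,n+'2')[1];measure(cloud(d,*cam(n)),(.586,.089))
print(robot.read_state()['force'])"
```

```text
t 6.9 tcp [0.5868 0.0888 0.0673] q [ 0.06  0.24  1.67 -0.    1.23 -1.05] tilt [ 0.002  0.    -1.   ]
shift [ 0.0008 -0.0002  0.0023] turn [0. 0. 0.]
 pad (array([565.2,  98. ]), 75, 53, 90) zmed 0.0149 foot (array([570.4, 102.4]), 30, 8, 44) handle None top z None
 pad (array([585.4,  86.7]), 95, 94, 4) zmed 0.0151 foot (array([593.8,  82.7]), 49, 33, 62) handle (array([588.9,  84.5]), 55, 18, 67) top z 0.12
[ 0.43683005 -0.26414557 -0.88059176]
```

View pics/scene2.png

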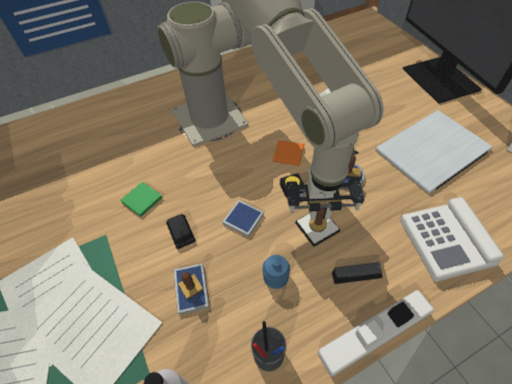

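The scene view shows the round stamp held upright in the middle of the blotter at (317,226). I'll set it down, release it and rise.

Emit:
{"fn": "move_arm", "kwargs": {
  "deltas": [0, 0, 0.0005, 0, 0, 0, 0, 0, 0, 0.001, 0, 0, 0, 0, 0, 0, 0.001, 0, 0, 0, 0, 0, 0, 0.001, 0, 0, 0, 0.5, 0, 0, 0.001, 0, 0, 0, 1, 0, 0, 0.001, 0, 0, 0, 1, 0, 0, 0.001, 0, 0, 0, 1, 0, 0, 0.001, 0, 0, 0, 1, 0, 0, -0.04, 0, 0, 0, 1, 0, 0, -0.09, 0, 0, 0, 1, 0, 0, -0.145, 0, 0, 0, 1, 0, 0, -0.145, 0, 0, 0, 1]
}}

```text
t: 8.5
tool_pos: [0.5895, 0.0893, 0.2178]
orientation: [0.701, 3.052, 0.005]
force: [0.1, 0.3, -0.9]
opening: 0.093
gripper_force: 0.0
```

```bash
python3 w.py w2 .586 .089; python3 go.py .588 -.301 .21
```

```text
[0.586, 0.089]
 pad (array([584.5,  88.8]), 94, 94, 3) zmed 0.0146 foot (array([582.7,  88.6]), 49, 46, 64) handle (array([583.9,  88.3]), 23, 23, 36) top z 0.099
t 8.55 tcp [0.588  0.0892 0.2144] q [ 0.06  0.12  1.53  0.    1.49 -1.05] tilt [ 0.006  0.    -1.   ]
shift [-0.1703 -0.351   0.0042] turn [0. 0. 0.]
```

Emit:
{"fn": "move_arm", "kwargs": {
  "deltas": [-0.17, -0.351, 0, 0, 0, 0, 1, -0.17, -0.351, 0, 0, 0, 0, 1, -0.17, -0.351, 0, 0, 0, 0, 1, -0.17, -0.351, 0, 0, 0, 0, 1, -0.17, -0.351, 0, 0, 0, 0, 1, -0.17, -0.351, 0, 0, 0, 0, 1, -0.17, -0.351, 0, 0, 0, 0, 1, -0.17, -0.351, 0, 0, 0, 0, 1, -0.17, -0.351, 0, 0, 0, 0, 1, -0.17, -0.351, 0, 0, 0, 0, 1]
}}

```text
t: 9.8
tool_pos: [0.5863, -0.2991, 0.2111]
orientation: [-0.7, -3.062, -0.0]
force: [-0.4, -0.5, 0.2]
opening: 0.0927
gripper_force: 0.0
```

```bash
python3 w.py w3 .587 -.301; python3 go.py .587 -.301 .065
```

```text
[0.587, -0.301]
 pad (array([ 582.7, -302.9]), 120, 78, 165) zmed 0.0146 foot (array([ 585.8, -301.7]), 46, 46, 6) handle (array([ 585.5, -301.5]), 23, 23, 51) top z 0.099
t 9.85 tcp [ 0.5863 -0.2994  0.2113] q [-0.55  0.3   1.33  0.    1.51 -1.67] tilt [ 0.  0. -1.]
shift [-0.0013 -0.0012  0.1463] turn [0. 0. 0.]
```

Emit:
{"fn": "move_arm", "kwargs": {
  "deltas": [-0.001, -0.002, 0.05, 0, 0, 0, 1, -0.001, -0.002, 0.1, 0, 0, 0, 0.8, -0.001, -0.002, 0.135, 0, 0, 0, 0.7, -0.001, -0.002, 0.146, 0, 0, 0, 0.6, -0.001, -0.002, 0.146, 0, 0, 0, 0.5, -0.001, -0.002, 0.146, 0, 0, 0, 0, -0.001, -0.002, 0.146, 0, 0, 0, 0, -0.001, -0.002, 0.146, 0, 0, 0, 0, -0.001, -0.002, 0.146, 0, 0, 0, 0, -0.001, -0.002, 0.146, 0, 0, 0, 0, -0.001, -0.002, 0.146, 0, 0, 0, 0, -0.001, -0.002, 0.146, 0, 0, 0, 0]
}}

```text
t: 11.35
tool_pos: [0.5864, -0.3034, 0.0661]
orientation: [0.703, 3.061, -0.0]
force: [-0.1, 2.3, 5.3]
opening: 0.0234
gripper_force: 20.0
```

```bash
python3 go.py .4573 -.0875 .065
```

```text
t 11.35 tcp [ 0.5864 -0.3034  0.0661] q [-0.56  0.41  1.46  0.    1.27 -1.67] tilt [ 0.001 -0.    -1.   ]
shift [0.2104 0.1379 0.0008] turn [0. 0. 0.]
```

Emit:
{"fn": "move_arm", "kwargs": {
  "deltas": [0, 0, -0.005, 0, 0, 0, 0, 0, 0, -0.03, 0, 0, 0, 0, 0, 0, -0.075, 0, 0, 0, 0, 0, 0, -0.12, 0, 0, 0, 0, 0.01, 0.007, -0.135, 0, 0, 0, 0, 0.05, 0.033, -0.135, 0, 0, 0, 0, 0.095, 0.062, -0.135, 0, 0, 0, 0, 0.14, 0.092, -0.135, 0, 0, 0, 0, 0.18, 0.118, -0.135, 0, 0, 0, 0, 0.21, 0.138, -0.135, 0, 0, 0, 0, 0.21, 0.138, -0.135, 0, 0, 0, 0, 0.21, 0.138, -0.135, 0, 0, 0, 0]
}}

```text
t: 12.85
tool_pos: [0.4568, -0.0873, 0.1992]
orientation: [-0.703, -3.061, 0.0]
force: [-0.3, -0.5, -1.7]
opening: 0.0231
gripper_force: 20.0
```

```bash
python3 w.py w4 .4573 -.0875;python3 go.py .4573 -.0875 .065
```

```text
[0.4573, -0.0875]
 pad (array([456.3, -87.2]), 90, 90, 32) zmed 0.0147 foot None handle None top z None
t 12.9 tcp [ 0.4571 -0.0877  0.1994] q [-0.3  -0.23  1.89 -0.    1.48 -1.42] tilt [-0.001 -0.    -1.   ]
shift [-0.0002  0.0003  0.1344] turn [0. 0. 0.]
```

View pics/w4.png

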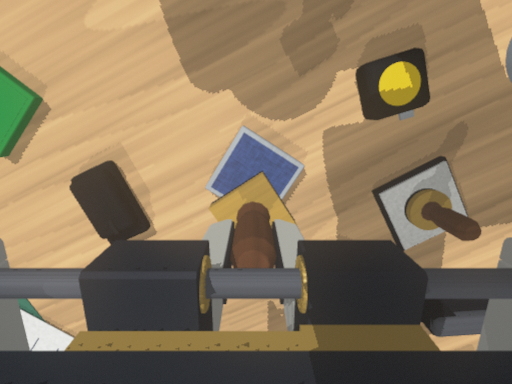

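The wrist view shows the square stamp upright in the grip at (253,220), over the empty blue square pad at (255,165), and the round stamp still standing on the blotter. I'll lower and release.

Emit:
{"fn": "move_arm", "kwargs": {
  "deltas": [0, 0, 0.05, 0, 0, 0, 0, 0, 0, 0.095, 0, 0, 0, 0, 0, 0, 0.12, 0, 0, 0, 0, 0, 0, 0.13, 0, 0, 0, 0, 0, 0, 0.133, 0, 0, 0, 0, 0, 0, 0.135, 0, 0, 0, 0, 0, 0, 0.135, 0, 0, 0, 0, 0, 0, 0.135, 0, 0, 0, 0]
}}

```text
t: 13.9
tool_pos: [0.4579, -0.0876, 0.066]
orientation: [0.703, 3.06, -0.0]
force: [0.7, -0.6, 0.6]
opening: 0.0236
gripper_force: 20.0
```

Emit:
{"fn": "move_arm", "kwargs": {
  "deltas": [0, 0, 0, 0, 0, 0, 0.5, 0, 0, 0, 0, 0, 0, 1, 0, 0, 0, 0, 0, 0, 1, 0, 0, 0, 0, 0, 0, 1, 0, 0, 0, 0, 0, 0, 1, 0, 0, -0.04, 0, 0, 0, 1, 0, 0, -0.09, 0, 0, 0, 1, 0, 0, -0.145, 0, 0, 0, 1, 0, 0, -0.145, 0, 0, 0, 1]
}}

```text
t: 15.02
tool_pos: [0.4602, -0.0882, 0.2157]
orientation: [0.701, 3.053, -0.001]
force: [0.5, -0.2, 0.5]
opening: 0.0929
gripper_force: 0.0
```

```bash
python3 w.py w5 .4573 -.0875;python3 go.py .474 .2765 .21
```

```text
[0.4573, -0.0875]
 pad (array([456.5, -87.4]), 90, 90, 122) zmed 0.0146 foot (array([455.9, -88.4]), 46, 46, 97) handle (array([455.8, -88.2]), 23, 23, 52) top z 0.1
t 15.07 tcp [ 0.4587 -0.0878  0.2126] q [-0.3  -0.23  1.87 -0.    1.5  -1.42] tilt [ 0.005 -0.002 -1.   ]
shift [0.1453 0.3344 0.0021] turn [0. 0. 0.]
```

Emit:
{"fn": "move_arm", "kwargs": {
  "deltas": [0.145, 0.334, 0, 0, 0, 0, 1, 0.145, 0.334, 0, 0, 0, 0, 1, 0.145, 0.334, 0, 0, 0, 0, 1, 0.145, 0.334, 0, 0, 0, 0, 1, 0.145, 0.334, 0, 0, 0, 0, 1, 0.145, 0.334, 0, 0, 0, 0, 1, 0.145, 0.334, 0, 0, 0, 0, 1, 0.145, 0.334, 0, 0, 0, 0, 1, 0.145, 0.334, 0, 0, 0, 0, 1, 0.145, 0.334, 0, 0, 0, 0, 1]
}}

```text
t: 16.32
tool_pos: [0.4728, 0.2753, 0.2101]
orientation: [0.706, 3.061, -0.0]
force: [0.5, -0.3, -0.5]
opening: 0.0929
gripper_force: 0.0
```

```bash
python3 w.py w6 .474 .2765;python3 go.py .474 .2765 .065
```

```text
[0.474, 0.2765]
 pad (array([474.3, 279.8]), 98, 98, 18) zmed 0.0146 foot (array([472.4, 277.2]), 76, 28, 53) handle (array([471.9, 277.5]), 23, 22, 63) top z 0.099
t 16.38 tcp [0.4728 0.2755 0.2102] q [ 0.43 -0.    1.66 -0.    1.48 -0.68] tilt [ 0.  0. -1.]
shift [-0.0006  0.0014  0.1452] turn [0. 0. 0.]
```

Emit:
{"fn": "move_arm", "kwargs": {
  "deltas": [0, 0.001, 0.05, 0, 0, 0, 1, 0, 0.001, 0.1, 0, 0, 0, 0.8, 0, 0.001, 0.135, 0, 0, 0, 0.7, 0, 0.001, 0.145, 0, 0, 0, 0.6, 0, 0.001, 0.145, 0, 0, 0, 0.5, 0, 0.001, 0.145, 0, 0, 0, 0, 0, 0.001, 0.145, 0, 0, 0, 0, 0, 0.001, 0.145, 0, 0, 0, 0, 0, 0.001, 0.145, 0, 0, 0, 0, 0, 0.001, 0.145, 0, 0, 0, 0, 0, 0.001, 0.145, 0, 0, 0, 0, 0, 0.001, 0.145, 0, 0, 0, 0]
}}

```text
t: 17.88
tool_pos: [0.4735, 0.2776, 0.0659]
orientation: [0.703, 3.061, 0.001]
force: [-0.7, -0.2, 5.7]
opening: 0.0236
gripper_force: 20.0
```

Emit:
{"fn": "move_arm", "kwargs": {
  "deltas": [0, 0, 0, 0, 0, 0, 0, 0, 0, -0.005, 0, 0, 0, 0, 0, 0, -0.03, 0, 0, 0, 0, 0, 0, -0.075, 0, 0, 0, 0, 0, 0, -0.12, 0, 0, 0, 0, 0, 0, -0.135, 0, 0, 0, 0, 0, 0, -0.135, 0, 0, 0, 0]
}}

```text
t: 18.75
tool_pos: [0.4734, 0.2775, 0.2005]
orientation: [0.703, 3.061, 0.001]
force: [-0.3, 0.4, -1.6]
opening: 0.0235
gripper_force: 20.0
```

```bash
python3 w.py w7 .474 .2785;python3 go.py .5838 -.3023 .2 -67
```

```text
[0.474, 0.2785]
 pad (array([463.5, 287.9]), 99, 72, 52) zmed 0.0147 foot None handle None top z None
t 18.8 tcp [0.4725 0.2771 0.1988] q [ 0.44  0.01  1.67  0.    1.46 -0.68] tilt [-0.001 -0.001 -1.   ]
shift [-0.353  -0.4727 -0.001 ] turn [-1.000e-03  1.000e-03  1.169e+00]
```

Emit:
{"fn": "move_arm", "kwargs": {
  "deltas": [-0.015, -0.02, 0, 0, 0, 0.05, 0, -0.05, -0.067, 0, 0, 0, 0.17, 0, -0.085, -0.114, 0, 0, 0, 0.29, 0, -0.12, -0.161, 0, 0, 0, 0.41, 0, -0.155, -0.208, 0, 0, 0, 0.53, 0, -0.19, -0.254, 0, 0, 0, 0.65, 0, -0.225, -0.301, 0, 0, 0, 0.77, 0, -0.26, -0.348, 0, 0, 0, 0.89, 0, -0.295, -0.395, 0, 0, 0, 1.01, 0, -0.33, -0.442, 0, 0, 0, 1.12, 0, -0.353, -0.473, 0, 0, 0, 1.169, 0, -0.353, -0.473, 0, 0, 0, 1.169, 0]
}}

```text
t: 20.3
tool_pos: [0.5824, -0.3045, 0.1961]
orientation: [-2.277, -2.158, 0.003]
force: [-0.5, -0.0, -1.4]
opening: 0.0235
gripper_force: 20.0
```

```bash
python3 -c "
from m import *
for n in ['top','scene']:
    d=snap(n,n+'3')[1];W=cloud(d,*cam(n));measure(W,(.475,.278),.06)
    P=W[(np.linalg.norm(W[...,:2]-(.5838,-.3023),axis=-1)<.06)&(W[...,2]>.145)&(W[...,2]<.168)]
    if len(P)>8:print('held foot',cv2.minAreaRect((P[:,:2]*1000).astype(np.float32)))
"; python3 go.py .5838 -.3023 .065
```

```text
pad (array([476.1, 281.7]), 99, 96, 90) zmed 0.0151 foot None handle None top z None
held foot ((554.5216674804688, -295.1263732910156), (23.385770797729492, 13.707133293151855), 3.154148817062378)
 pad (array([476. , 277.3]), 99, 96, 145) zmed 0.0152 foot None handle None top z None
held foot ((617.97900390625, -312.10797119140625), (29.206037521362305, 8.46521282196045), 87.31456756591797)
t 20.4 tcp [ 0.5829 -0.3016  0.1971] q [-0.56  0.3   1.35  0.    1.49 -0.51] tilt [-0.004  0.003 -1.   ]
shift [-0.0009  0.0014  0.1321] turn [0. 0. 0.]
```

View pics/scene3.png

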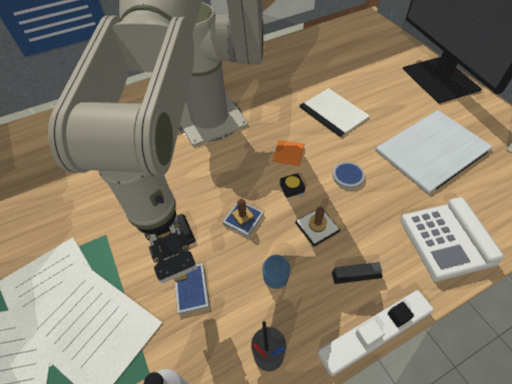

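The scene view shows the held oblong stamp over its pad at (191,288) with its long axis about −15°, as wanted. The square stamp is on its own pad (243,215) and the round pad (348,177) is empty. I'll lower.

Emit:
{"fn": "move_arm", "kwargs": {
  "deltas": [0, 0, 0, 0, 0, 0, 0, 0, 0, 0.05, 0, 0, 0, 0, 0, 0, 0.095, 0, 0, 0, 0, 0, 0, 0.12, 0, 0, 0, 0, 0, 0, 0.13, 0, 0, 0, 0, 0, 0, 0.133, 0, 0, 0, 0, 0, 0, 0.1345, 0, 0, 0, 0, 0, 0, 0.1345, 0, 0, 0, 0]
}}

```text
t: 21.4
tool_pos: [0.5849, -0.3028, 0.067]
orientation: [2.275, 2.164, 0.001]
force: [-0.9, 0.2, -1.4]
opening: 0.0236
gripper_force: 20.0
```

```bash
python3 go.py .5838 -.3023 .065
```

```text
t 21.4 tcp [ 0.5849 -0.3028  0.067 ] q [-0.56  0.41  1.47  0.    1.27 -0.51] tilt [ 0.002 -0.001 -1.   ]
shift [ 0.0004 -0.0011  0.002 ] turn [0. 0. 0.]
```

Still hanging (force about −1.4 N), so I'll go 1 mm lower, release and rise.

Emit:
{"fn": "move_arm", "kwargs": {
  "deltas": [0, 0, 0, 0, 0, 0, 0, 0, 0, 0.001, 0, 0, 0, 0, 0, 0, 0.001, 0, 0, 0, 0, 0, 0, 0.001, 0, 0, 0, 0.5, 0, 0, 0.001, 0, 0, 0, 1, 0, 0, 0.001, 0, 0, 0, 1, 0, 0, 0.001, 0, 0, 0, 1, 0, 0, 0.001, 0, 0, 0, 1, 0, 0, -0.04, 0, 0, 0, 1, 0, 0, -0.09, 0, 0, 0, 1, 0, 0, -0.145, 0, 0, 0, 1, 0, 0, -0.145, 0, 0, 0, 1]
}}

```text
t: 22.9
tool_pos: [0.587, -0.3041, 0.2179]
orientation: [2.268, 2.158, 0.004]
force: [0.1, -0.2, -0.5]
opening: 0.0929
gripper_force: 0.0
```

```bash
python3 w.py w8 .584 -.302;python3 go.py .585 .0885 .21
```

```text
[0.584, -0.302]
 pad (array([ 583. , -302.3]), 120, 78, 165) zmed 0.0146 foot (array([ 584. , -302.8]), 76, 28, 165) handle (array([ 584. , -302.4]), 23, 23, 151) top z 0.099
t 22.95 tcp [ 0.5857 -0.3033  0.2143] q [-0.56  0.29  1.33 -0.    1.51 -0.51] tilt [ 0.005 -0.003 -1.   ]
shift [ 0.3913 -0.0203  0.003 ] turn [0. 0. 0.]
```

Emit:
{"fn": "move_arm", "kwargs": {
  "deltas": [0.391, -0.02, 0, 0, 0, 0, 1, 0.391, -0.02, 0, 0, 0, 0, 1, 0.391, -0.02, 0, 0, 0, 0, 1, 0.391, -0.02, 0, 0, 0, 0, 1, 0.391, -0.02, 0, 0, 0, 0, 1, 0.391, -0.02, 0, 0, 0, 0, 1, 0.391, -0.02, 0, 0, 0, 0, 1, 0.391, -0.02, 0, 0, 0, 0, 1, 0.391, -0.02, 0, 0, 0, 0, 1, 0.391, -0.02, 0, 0, 0, 0, 1]
}}

```text
t: 24.2
tool_pos: [0.5838, 0.0874, 0.2103]
orientation: [-2.279, -2.163, 0.001]
force: [-0.3, 0.5, -0.7]
opening: 0.0927
gripper_force: 0.0
```

```bash
python3 w.py w9 .585 .0885;python3 go.py .585 .0885 .065
```

```text
[0.585, 0.0885]
 pad (array([584.8,  89.5]), 94, 94, 93) zmed 0.0145 foot (array([584.7,  90.9]), 50, 45, 174) handle (array([584.4,  89. ]), 23, 23, 156) top z 0.099
t 24.25 tcp [0.5838 0.0876 0.2105] q [ 0.06  0.11  1.54 -0.    1.49  0.11] tilt [-0. -0. -1.]
shift [0.001  0.0012 0.1455] turn [0. 0. 0.]
```

Emit:
{"fn": "move_arm", "kwargs": {
  "deltas": [0.001, 0.001, 0.05, 0, 0, 0, 1, 0.001, 0.001, 0.1, 0, 0, 0, 0.8, 0.001, 0.001, 0.135, 0, 0, 0, 0.7, 0.001, 0.001, 0.145, 0, 0, 0, 0.6, 0.001, 0.001, 0.145, 0, 0, 0, 0.5, 0.001, 0.001, 0.145, 0, 0, 0, 0, 0.001, 0.001, 0.145, 0, 0, 0, 0, 0.001, 0.001, 0.145, 0, 0, 0, 0, 0.001, 0.001, 0.145, 0, 0, 0, 0, 0.001, 0.001, 0.145, 0, 0, 0, 0, 0.001, 0.001, 0.145, 0, 0, 0, 0, 0.001, 0.001, 0.145, 0, 0, 0, 0]
}}

```text
t: 25.75
tool_pos: [0.5852, 0.0902, 0.0664]
orientation: [2.276, 2.165, 0.001]
force: [-0.7, -0.3, 5.2]
opening: 0.0235
gripper_force: 20.0
```

```bash
python3 go.py .4755 .2795 .065
```

```text
t 25.75 tcp [0.5852 0.0902 0.0664] q [ 0.07  0.24  1.67 -0.    1.23  0.12] tilt [ 0.001  0.    -1.   ]
shift [ 0.1836 -0.119   0.0013] turn [0. 0. 0.]
```

Emit:
{"fn": "move_arm", "kwargs": {
  "deltas": [0, 0, -0.005, 0, 0, 0, 0, 0, 0, -0.03, 0, 0, 0, 0, 0, 0, -0.075, 0, 0, 0, 0, 0, 0, -0.12, 0, 0, 0, 0, 0.01, -0.007, -0.135, 0, 0, 0, 0, 0.05, -0.033, -0.135, 0, 0, 0, 0, 0.095, -0.062, -0.135, 0, 0, 0, 0, 0.14, -0.091, -0.135, 0, 0, 0, 0, 0.17, -0.11, -0.135, 0, 0, 0, 0, 0.1835, -0.119, -0.135, 0, 0, 0, 0, 0.1835, -0.119, -0.135, 0, 0, 0, 0, 0.1835, -0.119, -0.135, 0, 0, 0, 0]
}}

```text
t: 27.25
tool_pos: [0.4754, 0.2784, 0.2002]
orientation: [2.277, 2.164, -0.001]
force: [-0.6, -0.2, -0.9]
opening: 0.0233
gripper_force: 20.0
```

Emit:
{"fn": "move_arm", "kwargs": {
  "deltas": [0, 0, 0, 0, 0, 0, 0, 0, 0, 0.05, 0, 0, 0, 0, 0, 0, 0.095, 0, 0, 0, 0, 0, 0, 0.12, 0, 0, 0, 0, 0, 0, 0.13, 0, 0, 0, 0, 0, 0, 0.133, 0, 0, 0, 0, 0, 0, 0.1345, 0, 0, 0, 0, 0, 0, 0.135, 0, 0, 0, 0, 0, 0, 0.135, 0, 0, 0, 0]
}}

```text
t: 28.38
tool_pos: [0.4755, 0.2796, 0.0664]
orientation: [2.276, 2.165, 0.002]
force: [-0.1, 0.5, 0.0]
opening: 0.0235
gripper_force: 20.0
```

```bash
python3 go.py .4755 .2795 .065; python3 -c "
from m import *
d=snap('scene','scene4')[1];measure(cloud(d,*cam('scene')),(.4755,.2795),.06)"
```

```text
t 28.38 tcp [0.4755 0.2796 0.0664] q [ 0.44  0.14  1.79 -0.    1.21  0.49] tilt [ 0.001  0.001 -1.   ]
shift [-0.0001 -0.      0.0014] turn [0. 0. 0.]
 pad (array([478.7, 273.9]), 97, 90, 44) zmed 0.0152 foot (array([477.6, 270.6]), 48, 42, 28) handle (array([477.7, 267.9]), 59, 18, 13) top z 0.119
```

Emit:
{"fn": "move_arm", "kwargs": {
  "deltas": [0, 0, 0, 0, 0, 0, 0, 0, 0, 0, 0, 0, 0, 0.5, 0, 0, 0, 0, 0, 0, 1, 0, 0, 0, 0, 0, 0, 1, 0, 0, 0, 0, 0, 0, 1, 0, 0, 0, 0, 0, 0, 1, 0, 0, -0.04, 0, 0, 0, 1, 0, 0, -0.09, 0, 0, 0, 1, 0, 0, -0.145, 0, 0, 0, 1, 0, 0, -0.16, 0, 0, 0, 1, 0, 0, -0.16, 0, 0, 0, 1]
}}

```text
t: 29.8
tool_pos: [0.4757, 0.2796, 0.2267]
orientation: [2.276, 2.165, 0.004]
force: [-0.2, -0.4, -0.9]
opening: 0.093
gripper_force: 0.0
```

```bash
python3 w.py w10 .4755 .2795; python3 -c "
from m import *
d=snap('scene','scene5')[1];W=cloud(d,*cam('scene'))
for xy in [(.476,.279),(.457,-.0875),(.584,-.302)]:measure(W,xy,.065)"
```

```text
[0.4755, 0.2795]
 pad (array([474.6, 280.7]), 99, 98, 122) zmed 0.0146 foot (array([475. , 280.1]), 49, 45, 177) handle (array([475. , 278.8]), 23, 23, 137) top z 0.099
 pad (array([477.4, 275.4]), 95, 95, 142) zmed 0.015 foot (array([478.7, 272.7]), 48, 46, 45) handle (array([477.5, 274. ]), 21, 21, 22) top z 0.101
 pad (array([457.6, -89.1]), 91, 91, 121) zmed 0.0155 foot (array([457.8, -90.3]), 47, 46, 95) handle (array([458.6, -90.1]), 21, 21, 33) top z 0.1
 pad (array([ 584.2, -303.7]), 121, 78, 165) zmed 0.0159 foot (array([ 584.9, -304.3]), 78, 29, 166) handle (array([ 587.7, -304.2]), 22, 20, 80) top z 0.102
```

View pics/scene5.png

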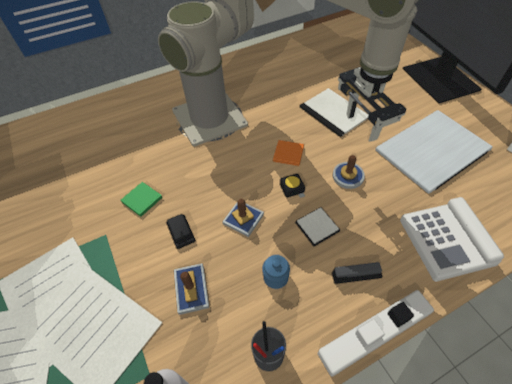

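All three stamps stand upright on their own pads: round (349,172), square (242,214), oblong (191,287). The gripper is clear of them and the other objects are where they were.

```bash
python3 -c "
from plant import robot
print(robot.close_job())"
```

```text
the job is handed in; nothing more can be done
None
```

The job is handed in at about 30 s: each stamp stands upright within about 3 mm of the middle of its own pad, the oblong one in line with its pad, though no verdict came back.

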